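Lengthen the telescopic stop on the welding bench by one hole

TASK

The telescopic length stop on the welding bench is one hole too short. With closed fingertips, press its sprung button down gently and push it outward, towards the end plate, so that the inner tube slides with it; let the button up again on the way so that it pops up into the next hole without running past it, then let go. Never ram the button to its bottom or keep shoving once it has locked, and leave the hammer, brush and tin where they are.

Things in the scene. Friction and masses are not known exactly. Their poses are not given: they have to be found in the camera images.
- thumb_pad (a point): Centre of the top face of the button's flat steel thumb pad, about 90 mm above the bench with the button up; moves with tube and button. x axis: the way the tube slides out (level, towards the end plate); z up. The pad reaches 20 mm from here towards -x and 20 mm towards +x, where its lip stands; it is 36 mm wide. Nothing stands above or beside it.
- button (a joint): How far the button is pressed, m: 0 up, 0.014 hard bottom; spring 4 N up, 6 N at 0.0057, 8.9 N at the bottom. Its 16 mm long shoulder sits in a 20 mm long hole of the slotted top plate and clears the plate from 0.0057 down. Between holes the plate alone keeps it at 0.005 to 0.006 and 2 to 3 N slide the tube; over a hole it springs up unless held down (a hard push on the lip also holds it, by friction).
- tube (a joint): How far the inner tube is slid out, m: near 0 at the start, locked in the rear hole with up to 2 mm of play either way; grows towards the end plate. The next hole lies anywhere from 0.042 to 0.068 (adjustable strip, not measured; 2 mm of play either way). A further hole, not wanted, lies 45 mm beyond it.
- cap: The thumb pad and the upright lip across its +x end: lip 6 mm thick, 36 mm wide, 15 mm high above the pad, its near face 20 mm ahead of thumb_pad; push on it to slide the tube. More than 16 N on pad and lip together is too hard (so is running into the button's hard bottom). This body's origin is not on the pad (about 90 mm below it): use thumb_pad.
- outer: The fixed outer tube of the stop, a grey steel channel 272 mm long, 56 mm wide, 70 mm high, on two feet 130 mm wide bolted to the bench; origin on the bench below the rear hole; x axis along the slide, towards the end plate (90 mm wide and high, 195 mm ahead of the origin at the start).
- hammer_mid (a point): a point on the handle, near the middle, of a hammer lying on the bench, about 240 mm long; leave alone
- brush_mid (a point): a point near the middle of a brush lying on the bench, about 200 mm long; leave alone
- tin_center (a point): centre of a closed grey round tin standing on the bench, 70 mm across and 60 mm tall; leave alone

How it is judged:
On the way, in this order (a step that is already met when the one before it is completed fails the run):
1. the button is pressed clear of the rear hole (value of joint button above 0.005 m and value of joint tube below 0.012 m), for 0.1 s.
2. the tube slides out between the holes with the button down (value of joint tube above 0.02 m and value of joint button above 0.004 m), for 0.1 s.
At the end, for the whole second after the job is handed in: the tube stands in the next hole (slid out 37 to 73 mm, at rest) with the button up to within 1.5 mm of fully up (value of joint tube between 0.037 and 0.073 m and value of joint button below 0.0015 m and velocity of joint tube between -0.005 and 0.005 m/s); the robot touches nothing.
It fails at once if the button is pressed or shoved with more than 16 N (contact force between cap and anything else above 16 N).
It fails at once if the tube runs past the next hole (more than 77 mm out) (value of joint tube above 0.077 m).
It fails at once if the hammer, brush or tin is moved by more than 20 mm (distance of any of hammer_mid, brush_mid, tin_center from where it was at the start of the episode above 0.02 m).
It also fails if it takes over 38 s, if anything falls off the work surface, if the arm or the gripper's body presses on something with over 40 N, if the wrist force passes 120 N, or if a joint passes its speed limit or range.

ROBOT

A 6-joint arm with a two-finger parallel gripper is mounted at the origin on the work surface. World frame = base frame: x ahead of the robot, y to its left, z up, the work surface at z = 0. Lengths are in m, angles in rad, forces in N, time in s.
With the tool pointing down it reaches from about 0.25 to 0.725 m from the base axis. Payload 4 kg.
Tool frame: the origin (TCP) lies midway between the tips of the shut fingers; the grasp point (between the pads) lies 19 mm behind it; z points along the fingers, y is the direction in which the jaws open and shut (so a half turn about z gives the same grasp; the last joint's range is limited). The gripper opens to 85 mm and grips with 20 to 120 N. Pads are 22 mm wide; open, the fingers measure 114 mm over their backs; the gripper's body (76 mm by 85 mm) begins 54 mm behind the grasp point. The pads swing forward as they close: fully open they stand 13 mm farther back than shut.
Start: joints at [-1.29, 0.241, 0.005, 1.335, 0, 1.571], TCP at [0.139, -0.48, 0.231] pointing down, gripper open.
Joint ranges: [-2.72, 2.72], [-1.05, 1.87], [-1.09, 1.28], [-1.99, 2.15], [-1.42, 1.44], [-3.14, 3.14]. Speed limits (rad/s): [2.79, 2.79, 3.14, 3.14, 3.14, 3.14].

INTERFACE

Orientations are given as a unit quaternion [w, x, y, z].
In Python, from bench import robot gives the robot as it stands.
- The arm moves only by the tool carry_out, never from a script. Its argument "targets" is a list of rows, each a list of 7 numbers: the turn, a rotation vector about the tool's x, y, z in degrees, then the shift along the tool's x, y, z in mm, then the opening, from 0 (shut) to 1 (fully open). In form: [[wx, wy, wz, x, y, z, hand], ...]. A call has 1 to 8 rows; each row shifts and turns the pose as measured when the row begins, along the tool's axes as they then stand; what a row does not reach is not made up. A row lasts 1/8 s, in which the tool goes at most 62.5 mm and 10.7 degrees, less where a joint would pass 70% of its speed; a pose out of reach is approached as far as the arm can. A call is refused whole if a number of a shift passes 62.5 or a number of a turn 10.7, either way. A call with a gripper value outside its range is refused whole. The fingers move at their own pace and stop on an object; "grip_force" is the grip in N (left out, the last holds). Time passes only in rows, so rows that do not move let the fingers close. It gives the time, the measured TCP pose, the force and the opening at its end, in the units of the state.
- robot.get_obs(): the state, without advancing time (a new reading comes with each control period).
- robot.camera(name): name is "side" or "top" or "wrist"; returns a dict with "color" (400x640x3 uint8, red, green, blue), "K" (3x3 intrinsics, pixels), "R" (3x3) and "t" (3): a world point X has camera coordinates R X + t. Camera axes: x right, y down, z forward; pixel columns grow to the right and rows downward; lengths in m; the calibration is good to about 2 mm. The wrist camera is an equidistant fisheye: a pixel r from the principal point sees the ray r / f radians off the axis. A picture is of the moment at which its call begins. There is no depth.
- robot.job_done(): hands the job in, once; it reports no verdict.
The state is a dict: "time": time; "qpos": joint angles; "joint_velocities": joint speeds; "effort": joint torques, N m; "tcp_pos": TCP position; "tcp_rot": TCP orientation; "contact_force": force on the tool from outside, world axes, zero at the start; "wrist_torque": the same for the moment, N m; "gripper_width": finger opening in m.
Only numpy, scipy, OpenCV 4.12 (cv2) and the standard library are available. Lean on these libraries where they do the work, as an engineer would, in place of code of your own. Each camera call takes 0.05 s, during which the arm holds its last target.

## Working session

There is one attempt and no reset: what is moved stays moved. The work goes in short steps, Python scripts to look and compute and a tool call to move; the robot and the scene stay as the last step left them, time stands still between calls to the robot, and variables do not carry over. Pictures are saved under pics/ and viewed, and the job is handed in when it is done.

Besides the shell and the picture viewer there is one more tool, called as a command line: name --pt "numbers of a row" for each row, then --argument value for the rest. carry_out: Moves the arm, as the interface text tells. Its arguments: {"type":"object","properties":{"targets":{"type":"array","items":{"type":"array","items":{"type":"number"}}},"grip_force":{"type":"number"}},"required":["targets"]}

```bash
mkdir -p pics; ls; python3 - <<'E'
from bench import robot
import cv2
print(robot.get_obs())
for n in ["side","top"]:
    c=robot.camera(n); cv2.imwrite(f"pics/{n}0.png",c["color"][:,:,::-1]); print(n,c["K"],c["R"],c["t"])
E
```

```text
pics
{'time': 0.0, 'qpos': array([-1.28998744e+00,  2.41407891e-01,  3.73421166e-03,  1.33521701e+00,
        4.26440977e-06,  1.57080328e+00]), 'joint_velocities': array([ 6.56833732e-05,  1.05454671e-04, -7.39193867e-04,  1.19436128e-03,
        1.44256903e-03, -6.62543095e-04]), 'effort': array([ 1.31609809e-04, -3.72316039e+01,  2.52408546e+01,  1.68436352e-02,
       -5.80505201e-06,  7.69317751e-06]), 'tcp_pos': array([ 0.13839191, -0.47980589,  0.23041932]), 'tcp_rot': array([-1.03717263e-03,  9.90159422e-01,  1.39940070e-01, -1.44438448e-04]), 'contact_force': array([ 0.30251847,  0.19038601, -0.37321911]), 'wrist_torque': array([0.07052455, 0.033643  , 0.01565627]), 'gripper_width': 0.08546433065600313}
side [[406.95348911   0.         325.06412622]
 [  0.         406.95348911 194.36074745]
 [  0.           0.           1.        ]] [[-8.56398725e-01 -5.16314994e-01 -2.26810694e-04]
 [-3.94588587e-01  6.54777373e-01 -6.44644428e-01]
 [ 3.32988094e-01 -5.51983170e-01 -7.64482511e-01]] [0.53484204 0.25279613 0.64917284]
top [[374.37454847   0.         318.63511785]
 [  0.         374.37454847 199.3186959 ]
 [  0.           0.           1.        ]] [[ 0.02476572 -0.99967186  0.00654528]
 [-0.99702409 -0.0251772  -0.07286339]
 [ 0.07300427 -0.00472129 -0.99732045]] [0.03844147 0.58795285 0.6988203 ]
```

View pics/side0.png

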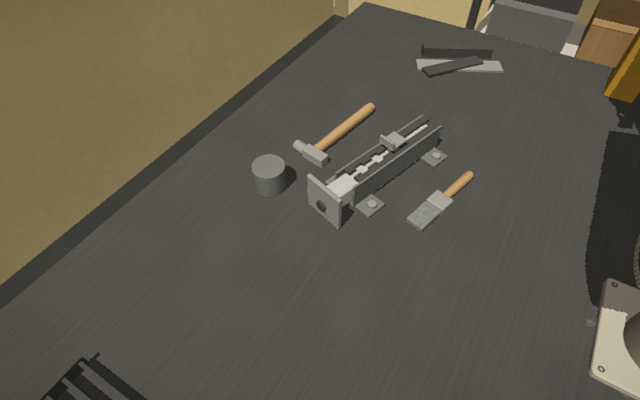

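View pics/top0.png

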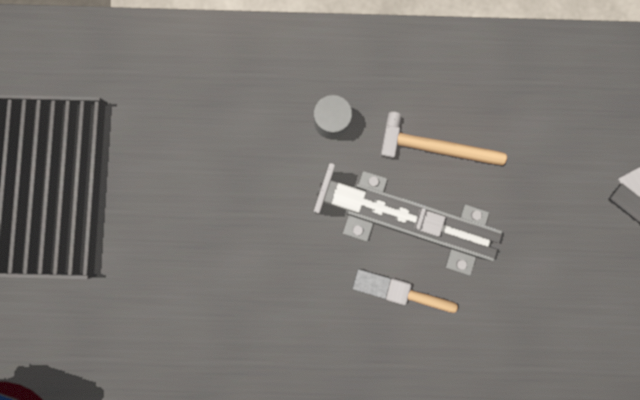

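The top view shows the end plate at about (325,188) and the pad with its lip at about (432,223). The slide direction is towards image left. I'll zoom in for detail.

```bash
python3 - <<'E'
import cv2
a=cv2.imread("pics/top0.png")[155:275,310:510]; cv2.imwrite("pics/topz.png",cv2.resize(a,None,fx=4,fy=4,interpolation=cv2.INTER_CUBIC))
a=cv2.imread("pics/side0.png")[105:235,295:455]; cv2.imwrite("pics/sidez.png",cv2.resize(a,None,fx=4.5,fy=4.5,interpolation=cv2.INTER_CUBIC))
E
```

```text
(no output)
```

View pics/topz.png

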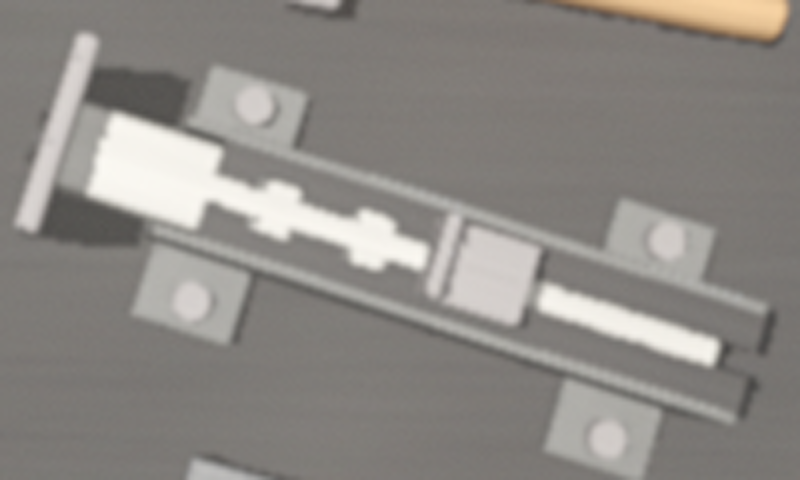

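View pics/sidez.png

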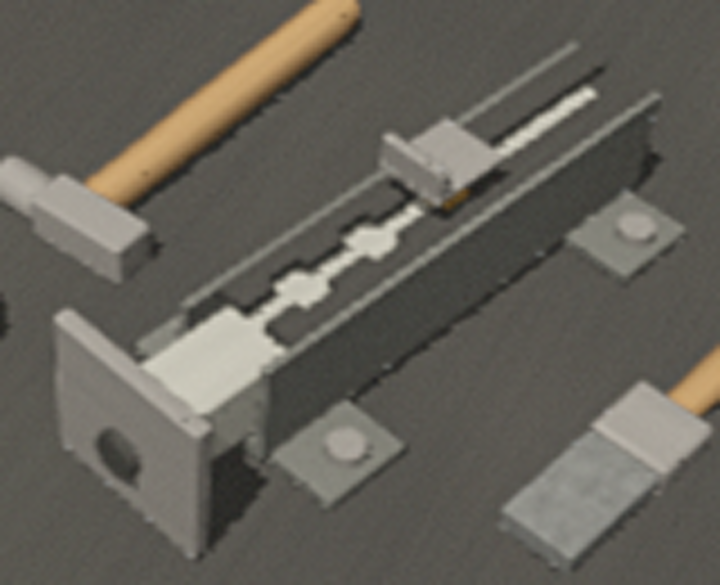

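```bash
cat > h.py <<'E'
import numpy as np
C={'top':(np.array([[374.37454847,0,318.63511785],[0,374.37454847,199.3186959],[0,0,1]]),np.array([[0.02476572,-0.99967186,0.00654528],[-0.99702409,-0.0251772,-0.07286339],[0.07300427,-0.00472129,-0.99732045]]),np.array([0.03844147,0.58795285,0.6988203])),
'side':(np.array([[406.95348911,0,325.06412622],[0,406.95348911,194.36074745],[0,0,1]]),np.array([[-8.56398725e-01,-5.16314994e-01,-2.26810694e-04],[-3.94588587e-01,6.54777373e-01,-6.44644428e-01],[3.32988094e-01,-5.51983170e-01,-7.64482511e-01]]),np.array([0.53484204,0.25279613,0.64917284]))}
def bp(cam,uv,z):
    K,R,t=C[cam]; c=-R.T@t; d=R.T@np.linalg.solve(K,[uv[0],uv[1],1]); return c+d*(z-c[2])/d[2]
def zt(u,v): return (310+(u+.5)/4-.5,155+(v+.5)/4-.5)
def zs(u,v): return (295+(u+.5)/4.5-.5,105+(v+.5)/4.5-.5)
def pr(cam,X):
    K,R,t=C[cam]; p=K@(R@X+t); return p[:2]/p[2]
E
python3 - <<'E'
from h import *
np.set_printoptions(precision=4,suppress=True)
for k in C: print(k,-C[k][1].T@C[k][2])
# outer walls top edges z=.07 : 
A=bp('top',zt(195,122),.07);B=bp('top',zt(770,305),.07);A2=bp('top',zt(150,230),.07);B2=bp('top',zt(738,420),.07)
print(A,B,A2,B2)
for d in (A-B,A2-B2): print(np.linalg.norm(d),np.degrees(np.arctan2(d[1],d[0])))
h1=bp('top',zt(371,240),.068);h2=bp('top',zt(278,208),.068);d=h2-h1;print('holes',h1,h2,np.linalg.norm(d),np.degrees(np.arctan2(d[1],d[0])))
P={k:bp('top',zt(*v),.09) for k,v in dict(r1=(541,247),r2=(520,325)).items()}
L={k:bp('top',zt(*v),.105) for k,v in dict(n1=(464,215),n2=(446,299)).items()}
print(P,L)
S={k:bp('side',zs(*v),.09) for k,v in dict(r1=(448,120),r2=(498,157)).items()}
print(S)
u=(A-B+A2-B2)/2;u/=np.linalg.norm(u);print('u',u,np.degrees(np.arctan2(u[1],u[0])))
rc=(P['r1']+P['r2'])/2; pad=rc+.02*u; print('pad',pad, 'side',(S['r1']+S['r2'])/2+.02*u)
lc=(L['n1']+L['n2'])/2; print('lip-20', lc-.02*u)
for h in (h1,h2): print((h-pad)@u)
ax=(A+B+A2+B2)/4; print('axis',ax,(pad-ax)@np.array([-u[1],u[0],0]))
E
```

```text
top [0.5342 0.0565 0.7395]
side [0.3416 0.469  0.6594]
[ 0.6107 -0.0175  0.07  ] [ 0.535 -0.276  0.07 ] [0.5616 0.0018 0.07  ] [ 0.4837 -0.2612  0.07  ]
0.2693705600824454 73.68330514124878
0.2743033251678972 73.50099437468899
holes [ 0.5596 -0.0977  0.068 ] [ 0.573  -0.0557  0.068 ] 0.0440394727047486 72.3749191794031
{'r1': array([ 0.5576, -0.1666,  0.09  ]), 'r2': array([ 0.5236, -0.1575,  0.09  ])} {'n1': array([ 0.5698, -0.1286,  0.105 ]), 'n2': array([ 0.5341, -0.1212,  0.105 ])}
{'r1': array([ 0.5547, -0.166 ,  0.09  ]), 'r2': array([ 0.5243, -0.1545,  0.09  ])}
u [0.2825 0.9593 0.    ] 73.5913227024793
pad [ 0.5463 -0.1428  0.09  ] side [ 0.5451 -0.1411  0.09  ]
lip-20 [ 0.5463 -0.1441  0.105 ]
0.04711210123842736
0.09114164950624205
axis [ 0.5477 -0.1382  0.07  ] 6.897382771230227e-05
```

Both views put the thumb pad at about (0.546, -0.142, 0.09), with the slide direction at 73.6°. The next hole is about 47 mm ahead. First I'll turn the tool so its x axis lies along the slide, and shut the fingers.

carry_out --pt "0 0 -9.6 0 0 0 0" --pt "0 0 -9.6 0 0 0 0" --pt "0 0 -9.6 0 0 0 0" --pt "0 0 -9.6 0 0 0 0" --pt "0 0 -9.6 0 0 0 0" --pt "0 0 -9.6 0 0 0 0" --grip_force 40

```text
time: 0.85
tcp_pos: [0.1377, -0.4776, 0.2271]
tcp_rot: [-0.005, 0.79, 0.613, 0.002]
contact_force: [-0.3, 0.1, 0.0]
gripper_width: -0.0001
```

```bash
cat >> h.py <<'E'
PAD=np.array([.546,-.1425,.09]);U=np.array([np.cos(np.radians(73.6)),np.sin(np.radians(73.6)),0])
def st():
    from bench import robot
    from scipy.spatial.transform import Rotation as Ro
    o=robot.get_obs(); q=o['tcp_rot']; R=Ro.from_quat([q[1],q[2],q[3],q[0]]).as_matrix()
    T=R.T
    # tilt/azimuth
    print('t',round(o['time'],3),'tcp',o['tcp_pos'].round(4),'w',round(o['gripper_width'],4))
    print('xaz',np.degrees(np.arctan2(R[1,0],R[0,0])).round(2),'z',R[:,2].round(4),'q',o['qpos'].round(2))
    d=o['tcp_pos']-PAD; V=np.array([-U[1],U[0],0])
    print('rel pad (mm): along',(d@U*1e3).round(2),'lat',(d@V*1e3).round(2),'z',(d[2]*1e3).round(2),'F(u,v,z)',[round(float(o['contact_force']@k),2) for k in (U,V,np.array([0,0,1]))])
    return o,R
E
python3 - <<'E'
from h import *
o,R=st()
g=PAD+.004*U; g[2]=o['tcp_pos'][2]
print('shift tool mm',(R.T@(g-o['tcp_pos'])*1e3).round(1))
E
```

```text
t 0.85 tcp [ 0.1377 -0.4776  0.2271] w -0.0001
xaz 75.58 z [-0.0027  0.0094 -1.    ] q [-1.29  0.24 -0.    1.34 -0.    0.53]
rel pad (mm): along -436.72 lat 297.06 z 137.11 F(u,v,z) [-0.0, 0.27, 0.05]
shift tool mm [430.2 312.1   2.1]
```

carry_out --pt "0 0 0.2 43 31 0 0" --pt "0 0 0.2 43 31 0 0" --pt "0 0 0.2 43 31 0 0" --pt "0 0 0.2 43 31 0 0" --pt "0 0 0.2 43 31 0 0" --pt "0 0 0.2 43 31 0 0" --pt "0 0 0.2 43 31 0 0" --pt "0 0 0.2 43 31 0 0"

```text
time: 1.85
tcp_pos: [0.4733, -0.2047, 0.2252]
tcp_rot: [-0.007, 0.802, 0.598, 0.001]
contact_force: [-0.1, -0.3, 0.6]
gripper_width: -0.0004
```

```bash
python3 - <<'E'
from h import *
o,R=st()
g=PAD+.004*U; g[2]=o['tcp_pos'][2]
print('shift tool mm',(R.T@(g-o['tcp_pos'])*1e3).round(1))
E
```

```text
t 1.85 tcp [ 0.4733 -0.2047  0.2252] w -0.0004
xaz 73.43 z [-0.0064  0.0124 -0.9999] q [-0.41  0.28  0.05  1.34  0.01  1.45]
rel pad (mm): along -80.17 lat 52.16 z 135.17 F(u,v,z) [-0.33, -0.0, 0.64]
shift tool mm [84.3 51.9  0.3]
```

carry_out --pt "0 0 0 40 25 0 0" --pt "0 0 0 40 25 0 0" --pt "0 0 0 4 2 40 0" --pt "0 0 0 0 0 40 0" --pt "0 0 0 0 0 20 0" --pt "0 0 0 0 0 0 0"

```text
time: 2.6
tcp_pos: [0.5507, -0.1304, 0.1193]
tcp_rot: [-0.009, 0.799, 0.601, -0.0]
contact_force: [0.3, -0.0, -0.3]
gripper_width: 0.0002
```

```bash
python3 - <<'E'
from h import *
from bench import robot
import cv2
o,R=st()
g=PAD+.004*U
print('shift tool mm',(R.T@(g-o['tcp_pos'])*1e3).round(1))
for n in("side","top"):
    a=robot.camera(n)['color'][:,:,::-1]
    a=a[105:235,295:455] if n=="side" else a[155:275,310:510]
    cv2.imwrite(f"pics/{n}1.png",cv2.resize(a,None,fx=4,fy=4,interpolation=cv2.INTER_CUBIC))
E
```

```text
t 2.6 tcp [ 0.5507 -0.1304  0.1193] w 0.0002
xaz 73.91 z [-0.0104  0.0135 -0.9999] q [-0.24  0.45  0.01  1.14  0.01  1.61]
rel pad (mm): along 12.93 lat -1.09 z 29.27 F(u,v,z) [0.09, -0.3, -0.26]
shift tool mm [-9.2 -0.7 29.2]
```

View pics/side1.png

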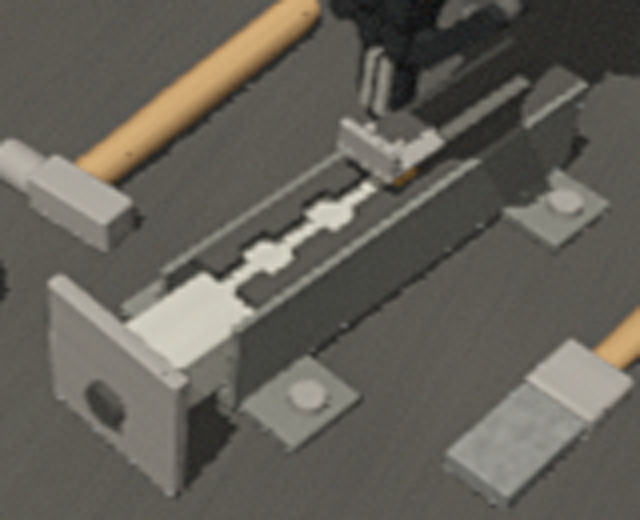

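View pics/top1.png

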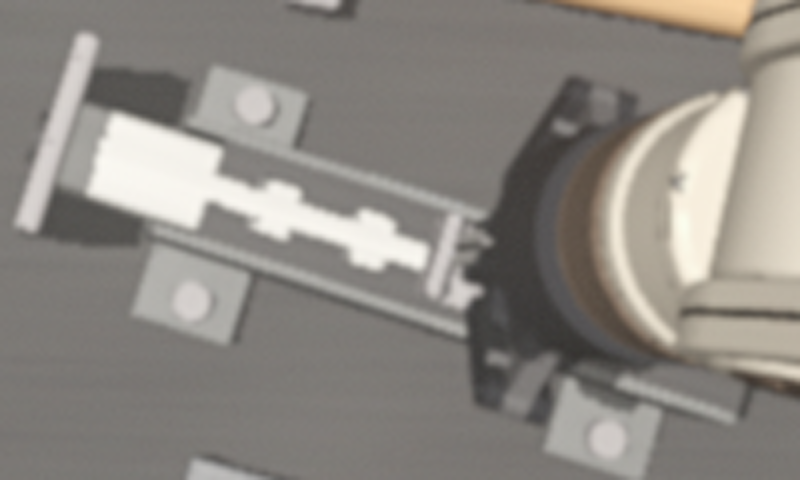

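The side view shows the tips just above and behind the lip, clear of it. I'll move back 9 mm, level the tool and lower.

carry_out --pt "-0.8 -0.6 0 -9 -1 0 0" --pt "0 0 0 0 0 14 0" --pt "0 0 0 0 0 7 0" --pt "0 0 0 0 0 0 0"

```text
time: 3.2
tcp_pos: [0.5505, -0.1411, 0.1024]
tcp_rot: [0.005, 0.799, 0.601, 0.003]
contact_force: [0.5, 0.6, 0.3]
gripper_width: 0.0003
```

```bash
python3 - <<'E'
from h import *
st()
E
```

```text
t 3.2 tcp [ 0.5505 -0.1411  0.1024] w 0.0003
xaz 73.83 z [ 0.011  -0.004  -0.9999] q [-0.25  0.45 -0.04  1.07 -0.    1.6 ]
rel pad (mm): along 2.57 lat -3.93 z 12.38 F(u,v,z) [0.74, -0.3, 0.27]
```

carry_out --pt "0 0.3 0 0 -4 4 0" --pt "0 0 0 0 0 3 0" --pt "0 0 0 0 0 0 0"

```text
time: 3.58
tcp_pos: [0.5465, -0.1399, 0.0949]
tcp_rot: [0.003, 0.799, 0.601, 0.005]
contact_force: [0.1, 0.6, -0.2]
gripper_width: 0.0005
```

```bash
python3 - <<'E'
from h import *
st()
E
```

```text
t 3.575 tcp [ 0.5465 -0.1399  0.0949] w 0.0005
xaz 73.84 z [ 0.0125  0.0014 -0.9999] q [-0.25  0.45 -0.06  1.05  0.    1.6 ]
rel pad (mm): along 2.65 lat 0.25 z 4.93 F(u,v,z) [0.57, 0.04, -0.24]
```

carry_out --pt "0 0 0 0 0 2.5 0" --pt "0 0 0 0 0 2 0" --pt "0 0 0 0 0 1.5 0"

```text
time: 3.95
tcp_pos: [0.5471, -0.1399, 0.0893]
tcp_rot: [0.004, 0.799, 0.601, 0.006]
contact_force: [-1.2, 0.9, 3.8]
gripper_width: -0.0
```

```bash
python3 - <<'E'
from h import *
st()
E
```

```text
t 3.95 tcp [ 0.5471 -0.1399  0.0893] w -0.0
xaz 73.85 z [ 0.0137  0.0011 -0.9999] q [-0.25  0.46 -0.07  1.03  0.    1.6 ]
rel pad (mm): along 2.76 lat -0.33 z -0.7 F(u,v,z) [0.47, 1.43, 3.82]
```

carry_out --pt "0 0 0 0 0 2 0" --pt "0 0 0 0 0 2 0" --pt "0 0 0 0 0 2 0"

```text
time: 4.32
tcp_pos: [0.5471, -0.1399, 0.0842]
tcp_rot: [0.004, 0.799, 0.601, 0.006]
contact_force: [-2.1, 0.9, 5.3]
gripper_width: -0.0002
```

```bash
python3 - <<'E'
from h import *
st()
E
```

```text
t 4.325 tcp [ 0.5471 -0.1399  0.0842] w -0.0002
xaz 73.85 z [ 1.430e-02  8.000e-04 -9.999e-01] q [-0.25  0.46 -0.08  1.02  0.    1.6 ]
rel pad (mm): along 2.77 lat -0.35 z -5.79 F(u,v,z) [0.26, 2.24, 5.31]
```

carry_out --pt "0 0 0 0 0 2 0" --pt "0 0 0 0 0 1.5 0" --pt "0 0 0 0 0 0 0"

```text
time: 4.7
tcp_pos: [0.5471, -0.14, 0.0816]
tcp_rot: [0.004, 0.799, 0.601, 0.006]
contact_force: [-2.7, 0.6, 5.9]
gripper_width: 0.0002
```

```bash
python3 - <<'E'
from h import *
st()
E
```

```text
t 4.7 tcp [ 0.5471 -0.14    0.0816] w 0.0002
xaz 73.85 z [ 1.490e-02  6.000e-04 -9.999e-01] q [-0.25  0.46 -0.08  1.01  0.    1.6 ]
rel pad (mm): along 2.74 lat -0.35 z -8.41 F(u,v,z) [-0.2, 2.74, 5.94]
```

The button is now about 8 mm down. Next I'll push outward in small steps.

carry_out --pt "0 0 0 3 0 0 0" --pt "0 0 0 3 0 0 0" --pt "0 0 0 3 0 0 0"

```text
time: 5.08
tcp_pos: [0.5493, -0.133, 0.0829]
tcp_rot: [0.006, 0.8, 0.6, 0.005]
contact_force: [-3.3, -1.3, 6.5]
gripper_width: -0.0002
```

```bash
python3 - <<'E'
from h import *
st()
E
```

```text
t 5.075 tcp [ 0.5493 -0.133   0.0829] w -0.0002
xaz 73.76 z [ 0.015  -0.0033 -0.9999] q [-0.24  0.46 -0.08  1.01  0.    1.62]
rel pad (mm): along 10.0 lat -0.45 z -7.12 F(u,v,z) [-2.14, 2.79, 6.52]
```

carry_out --pt "0 0 0 3 0 0.6 0" --pt "0 0 0 3 0 0.5 0" --pt "0 0 0 3 0 0.5 0"

```text
time: 5.45
tcp_pos: [0.5514, -0.1259, 0.0824]
tcp_rot: [0.007, 0.8, 0.6, 0.004]
contact_force: [-2.7, -0.9, 6.4]
gripper_width: -0.0
```

```bash
python3 - <<'E'
from h import *
from bench import robot
import cv2
st()
for n in("side","top"):
    a=robot.camera(n)['color'][:,:,::-1]
    a=a[105:235,295:455] if n=="side" else a[155:275,310:510]
    cv2.imwrite(f"pics/{n}2.png",cv2.resize(a,None,fx=4,fy=4,interpolation=cv2.INTER_CUBIC))
E
```

```text
t 5.45 tcp [ 0.5514 -0.1259  0.0824] w -0.0
xaz 73.68 z [ 0.0149 -0.007  -0.9999] q [-0.22  0.46 -0.08  1.01 -0.    1.63]
rel pad (mm): along 17.44 lat -0.49 z -7.59 F(u,v,z) [-1.6, 2.39, 6.45]
```

View pics/side2.png

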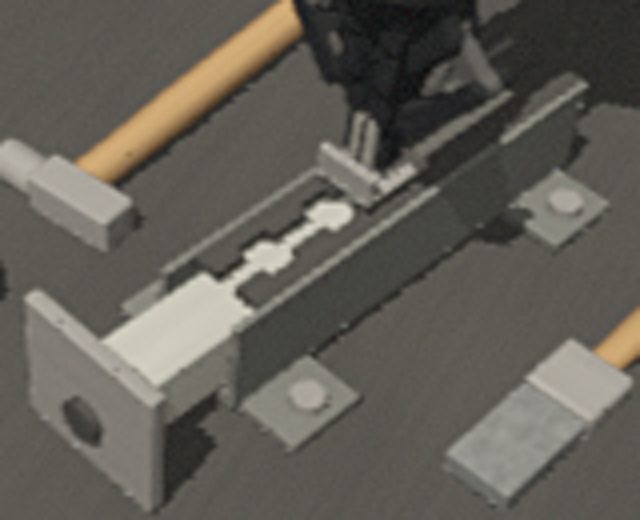

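View pics/top2.png

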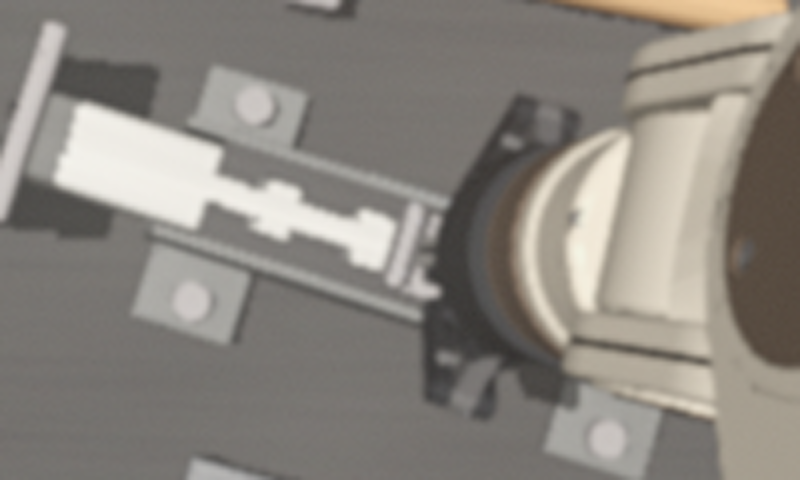

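Comparing pictures, the end plate has moved about 33 zoomed px, so the tube is out about 15 mm, carried by friction with the button down. I'll go on to about 25 mm before lifting.

carry_out --pt "0 0 0 3 0 0.5 0" --pt "0 0 0 3 0 0.5 0" --pt "0 0 0 3 0 0.5 0" --pt "0 0 0 3 0 0.5 0" --pt "0 0 0 0 0 0 0"

```text
time: 6.18
tcp_pos: [0.5544, -0.1159, 0.0823]
tcp_rot: [0.009, 0.801, 0.599, 0.003]
contact_force: [-1.9, 0.8, 5.7]
gripper_width: 0.0002
```

```bash
cat >> h.py <<'E'
def snap(tag):
    from bench import robot
    import cv2
    for n in("side","top"):
        a=robot.camera(n)['color'][:,:,::-1]
        a=a[105:235,285:455] if n=="side" else a[150:275,290:490]
        cv2.imwrite(f"pics/{n}{tag}.png",cv2.resize(a,None,fx=4,fy=4,interpolation=cv2.INTER_CUBIC))
E
python3 - <<'E'
from h import *
st();snap(3)
E
```

```text
t 6.175 tcp [ 0.5544 -0.1159  0.0823] w 0.0002
xaz 73.62 z [ 0.0155 -0.0109 -0.9998] q [-0.2   0.46 -0.08  1.01 -0.01  1.65]
rel pad (mm): along 27.93 lat -0.58 z -7.65 F(u,v,z) [0.28, 2.05, 5.74]
```

View pics/top3.png

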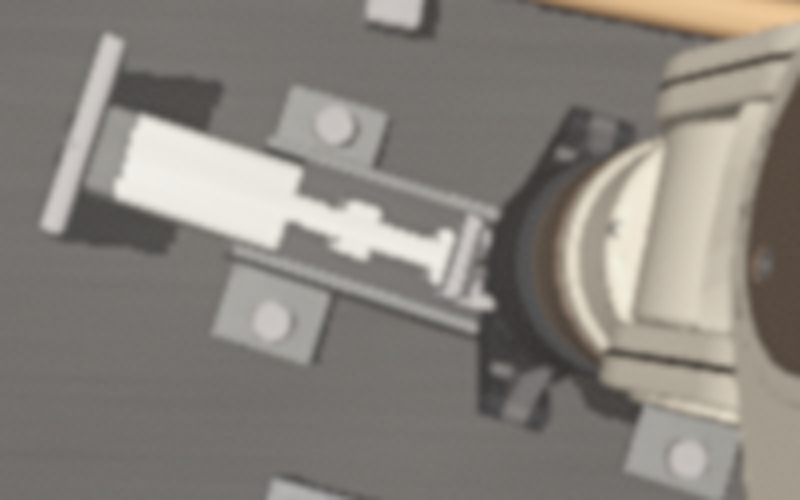

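View pics/side3.png

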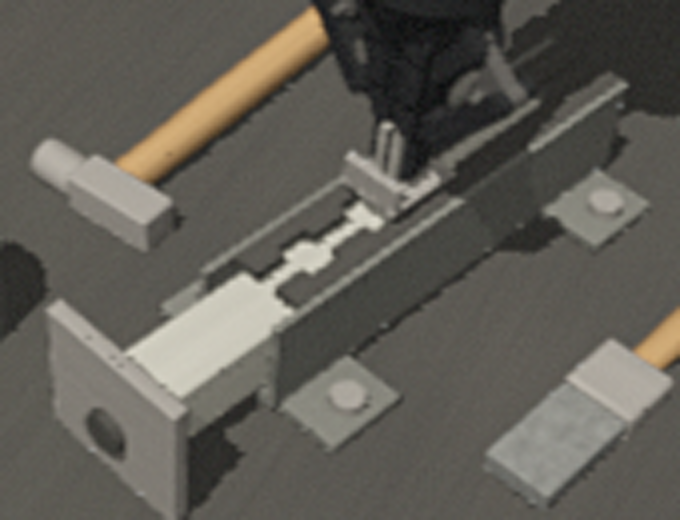

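The end plate shift now gives about 25 mm. I'll lift off the pad but keep the tips below the top of the lip.

carry_out --pt "0 0 0 0 0 -4 0" --pt "0 0 0 0 0 -4 0" --pt "0 0 0 0 0 -3 0" --pt "0 0 0 0 0 0 0"

```text
time: 6.78
tcp_pos: [0.5546, -0.1158, 0.093]
tcp_rot: [0.009, 0.801, 0.599, 0.003]
contact_force: [0.6, 0.7, 0.3]
gripper_width: 0.0002
```

```bash
python3 - <<'E'
from h import *
st();snap(4)
E
```

```text
t 6.775 tcp [ 0.5546 -0.1158  0.093 ] w 0.0002
xaz 73.62 z [ 0.0158 -0.0108 -0.9998] q [-0.2   0.45 -0.07  1.04 -0.01  1.65]
rel pad (mm): along 28.09 lat -0.72 z 2.99 F(u,v,z) [0.8, -0.34, 0.31]
```

View pics/side4.png

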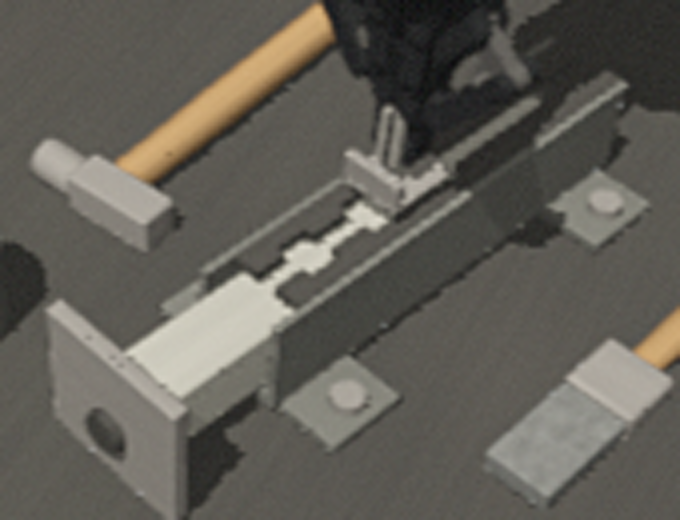

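View pics/top4.png

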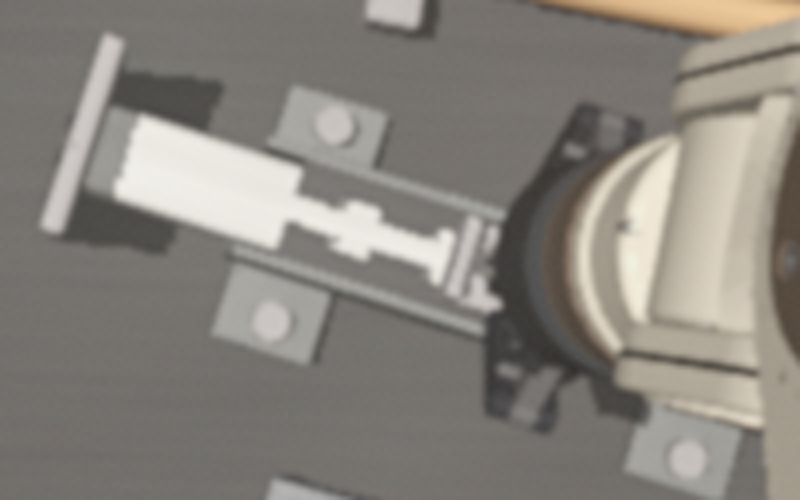

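Lifting left the tube where it was, and the plate holds the button half-down. Now I'll push on the lip only.

carry_out --pt "0 0 0 3 0 0 0" --pt "0 0 0 3 0 0 0" --pt "0 0 0 2 0 0 0"

```text
time: 7.25
tcp_pos: [0.5563, -0.1086, 0.0923]
tcp_rot: [0.009, 0.801, 0.599, 0.002]
contact_force: [-1.1, -2.2, 1.7]
gripper_width: -0.0001
```

```bash
python3 - <<'E'
from h import *
st()
E
```

```text
t 7.25 tcp [ 0.5563 -0.1086  0.0923] w -0.0001
xaz 73.57 z [ 0.014  -0.0127 -0.9998] q [-0.19  0.45 -0.06  1.04 -0.01  1.67]
rel pad (mm): along 35.45 lat -0.27 z 2.32 F(u,v,z) [-2.46, 0.4, 1.71]
```

carry_out --pt "0 0 0 2.5 0 -0.5 0" --pt "0 0 0 2.5 0 0 0" --pt "0 0 0 2.5 0 0 0" --pt "0 0 0 2.5 0 0 0"

```text
time: 7.75
tcp_pos: [0.559, -0.0994, 0.0926]
tcp_rot: [0.01, 0.801, 0.598, 0.001]
contact_force: [-1.3, -2.7, 0.7]
gripper_width: -0.0002
```

```bash
python3 - <<'E'
from h import *
st()
E
```

```text
t 7.75 tcp [ 0.559  -0.0994  0.0926] w -0.0002
xaz 73.52 z [ 0.0133 -0.0147 -0.9998] q [-0.17  0.46 -0.06  1.04 -0.01  1.69]
rel pad (mm): along 45.04 lat -0.26 z 2.55 F(u,v,z) [-2.96, 0.53, 0.66]
```

carry_out --pt "0 0 0 2 0 0 0" --pt "0 0 0 2 0 0 0" --pt "0 0 0 1.5 0 0 0"

```text
time: 8.12
tcp_pos: [0.5608, -0.0936, 0.0926]
tcp_rot: [0.01, 0.801, 0.599, 0.001]
contact_force: [-0.0, -2.0, 0.6]
gripper_width: 0.0002
```

```bash
python3 - <<'E'
from h import *
st();snap(5)
E
```

```text
t 8.125 tcp [ 0.5608 -0.0936  0.0926] w 0.0002
xaz 73.53 z [ 0.0136 -0.0146 -0.9998] q [-0.16  0.46 -0.06  1.04 -0.01  1.7 ]
rel pad (mm): along 51.13 lat -0.36 z 2.62 F(u,v,z) [-1.92, -0.56, 0.59]
```

View pics/side5.png

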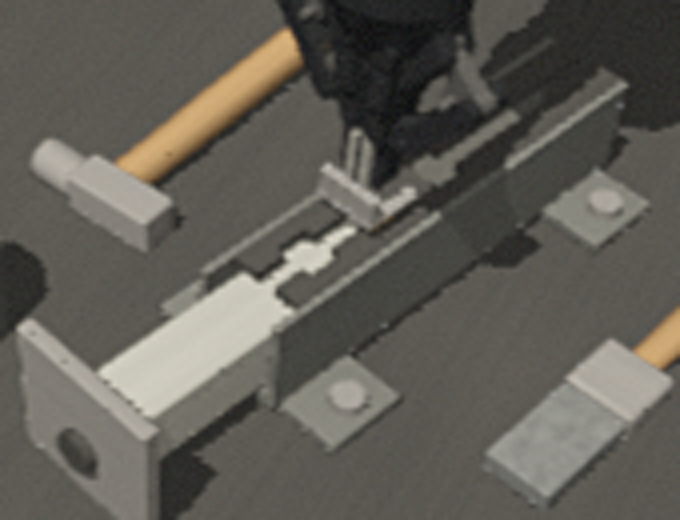

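View pics/top5.png

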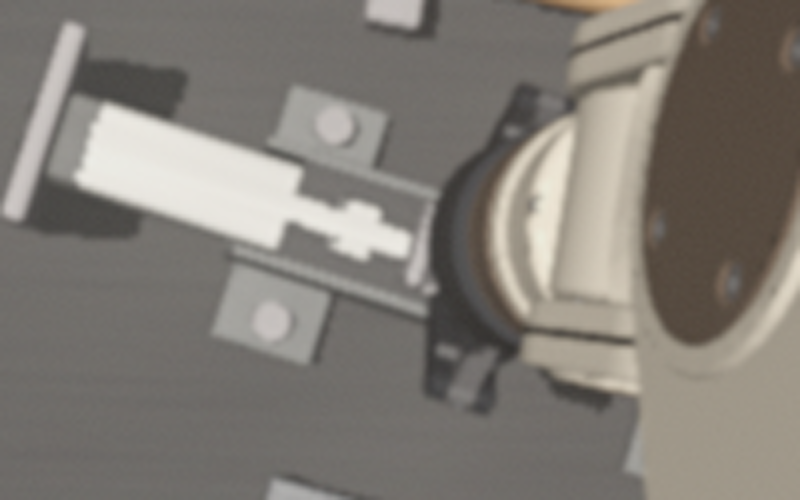

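The end plate has shifted about 93 px, so the tube is about 43 mm out and near the hole. I'll use finer steps from here.

carry_out --pt "0 0 0 1.5 0 0 0" --pt "0 0 0 1.2 0 0 0"

```text
time: 8.48
tcp_pos: [0.5618, -0.0906, 0.0928]
tcp_rot: [0.01, 0.801, 0.599, 0.001]
contact_force: [-1.0, -1.1, 0.4]
gripper_width: 0.0
```

```bash
python3 - <<'E'
from h import *
st()
E
```

```text
t 8.475 tcp [ 0.5618 -0.0906  0.0928] w 0.0
xaz 73.54 z [ 0.0141 -0.0138 -0.9998] q [-0.15  0.46 -0.06  1.04 -0.01  1.7 ]
rel pad (mm): along 54.28 lat -0.46 z 2.8 F(u,v,z) [-1.31, 0.64, 0.4]
```

carry_out --pt "0 0 0 0 0 0 0"

```text
time: 8.6
tcp_pos: [0.5619, -0.0903, 0.0928]
tcp_rot: [0.01, 0.801, 0.599, 0.002]
contact_force: [0.5, -2.4, 0.5]
gripper_width: -0.0001
```

```bash
python3 - <<'E'
from h import *
st();snap(6)
E
```

```text
t 8.6 tcp [ 0.5619 -0.0903  0.0928] w -0.0001
xaz 73.55 z [ 0.0143 -0.0135 -0.9998] q [-0.15  0.46 -0.06  1.04 -0.01  1.7 ]
rel pad (mm): along 54.57 lat -0.47 z 2.81 F(u,v,z) [-2.13, -1.12, 0.47]
```

View pics/side6.png

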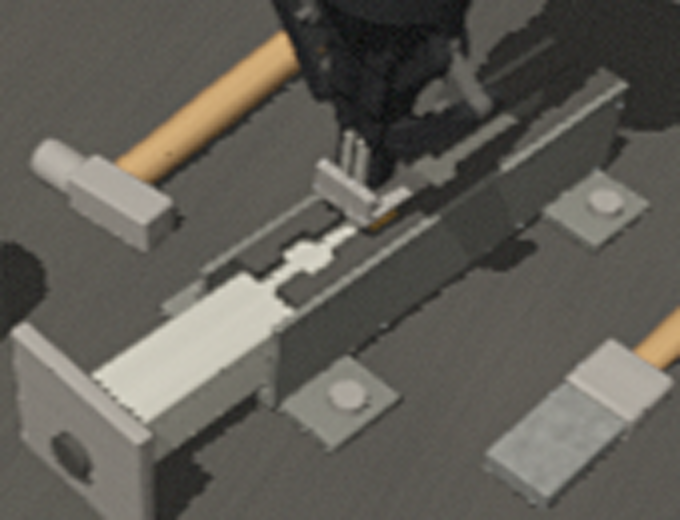

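View pics/top6.png

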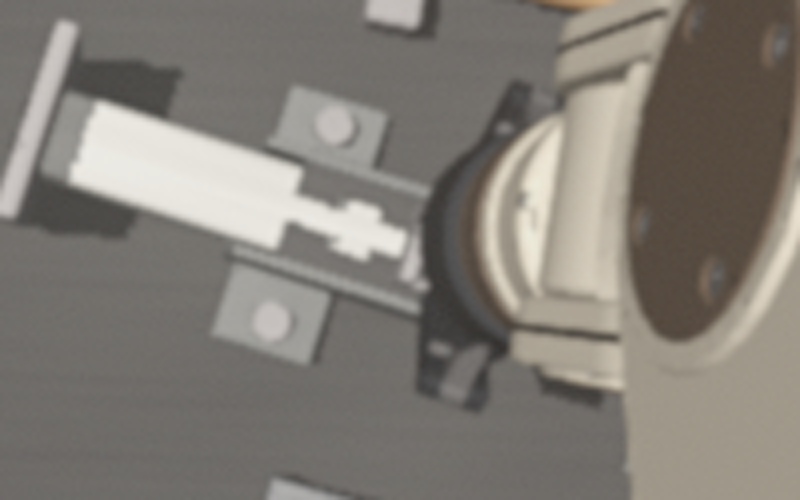

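The orange button body is visible again under the pad at about (385,220) in the side view, so it has popped up in the hole. I'll back off and lift away.

carry_out --pt "0 0 0 -3 0 0 0" --pt "0 0 0 -4 0 -2 0" --pt "0 0 0 0 0 -20 0" --pt "0 0 0 0 0 -40 0" --pt "0 0 0 -40 0 -40 0" --pt "0 0 0 -60 0 0 0" --pt "0 0 0 -60 0 0 0" --pt "0 0 0 0 0 0 0"

```text
time: 9.7
tcp_pos: [0.5125, -0.2531, 0.1997]
tcp_rot: [0.009, 0.8, 0.6, 0.003]
contact_force: [-0.2, 0.4, -0.0]
gripper_width: 0.0002
```

```bash
python3 - <<'E'
from h import *
st();snap(7)
E
```

```text
t 9.7 tcp [ 0.5125 -0.2531  0.1997] w 0.0002
xaz 73.77 z [ 0.0157 -0.0116 -0.9998] q [-0.46  0.38  0.12  1.29 -0.    1.4 ]
rel pad (mm): along -115.57 lat 0.94 z 109.7 F(u,v,z) [0.27, 0.32, -0.0]
```

View pics/side7.png

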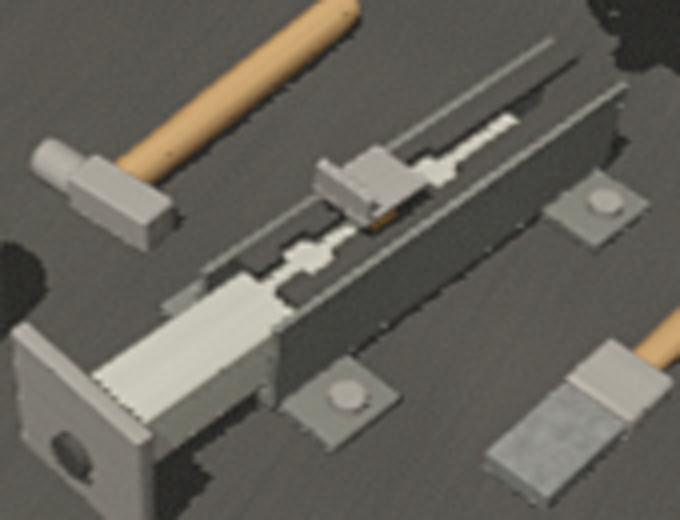

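View pics/top7.png

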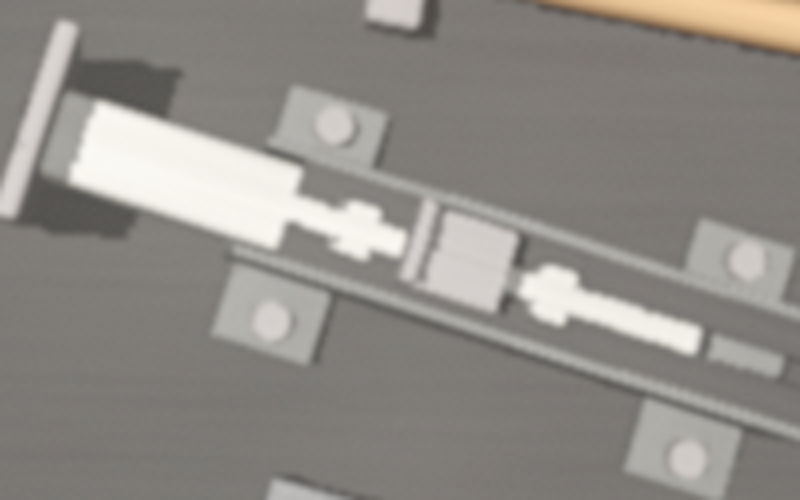

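```bash
python3 - <<'E'
from h import *
from scipy.optimize import least_squares
t=lambda u,v:(290+(u+.5)/4-.5,150+(v+.5)/4-.5)
s=lambda u,v:(285+(u+.5)/4-.5,105+(v+.5)/4-.5)
def tri(a,b): return least_squares(lambda X:np.r_[pr('top',X)-a,pr('side',X)-b],[.55,-.1,.09]).x
n=[tri(np.array(t(520,235)),np.array(s(378,147))),tri(np.array(t(503,312)),np.array(s(428,183)))]
o=[tri(np.array(zt(541,247)),np.array(zs(448,120))),tri(np.array(zt(520,325)),np.array(zs(498,157)))]
print(np.round(n,4),np.round(o,4)); d=np.mean(n,0)-np.mean(o,0); print(d.round(4),d@U)
E
```

```text
[[ 0.5699 -0.1235  0.0876]
 [ 0.5369 -0.1171  0.0836]] [[ 0.5568 -0.1677  0.0878]
 [ 0.5243 -0.1581  0.0872]]
[ 0.0128  0.0426 -0.0019] 0.04450580257421296
```

```bash
python3 - <<'E'
from h import *
from bench import robot
import cv2
a=cv2.imread('pics/side0.png');b=robot.camera('side')['color'][:,:,::-1].copy();cv2.imwrite('pics/side8.png',b)
Z=8
def match(box):
    x0,x1,y0,y1=box
    T=cv2.resize(a[y0:y1,x0:x1],None,fx=Z,fy=Z,interpolation=cv2.INTER_CUBIC)
    S=cv2.resize(b[y0-10:y1+35,x0-45:x1+10],None,fx=Z,fy=Z,interpolation=cv2.INTER_CUBIC)
    r=cv2.matchTemplate(S,T,cv2.TM_CCOEFF_NORMED);_,m,_,p=cv2.minMaxLoc(r)
    return m,np.array([p[0]/Z-45,p[1]/Z-10])
from scipy.optimize import least_squares
for nm,box,X in (('plate',(306,344,172,230),PAD+U*.175-[0,0,.045]),('cap',(378,407,130,152),PAD+[0,0,.004]+.005*U)):
    m,d=match(box)
    f=least_squares(lambda q:pr('side',X+q[0]*U+np.array([0,0,q[1]]))-pr('side',X)-d,[.045,0]).x
    print(nm,m,d,'along,z mm',f*1e3)
E
```

```text
plate 0.9605970978736877 [-18.5   12.75] along,z mm [48.36264606  1.23561715]
cap 0.9039427638053894 [-15.625  10.5  ] along,z mm [47.11731665  0.71008509]
```

Button height is unchanged from the start to within measurement error, and the tube is about 45–48 mm out. Handing in.

```bash
python3 - <<'E'
from bench import robot
print(robot.job_done())
E
```

```text
the job is handed in; nothing more can be done
None
```

The length stop appears locked in the next hole, about 45–48 mm out, with its button up and the arm clear. I handed it in at about 10 s; no verdict is reported.

**What I did:** With shut fingertips I pressed the thumb pad about 8 mm down, reading roughly 6–7 N. I dragged the tube out to about 25 mm, lifted the tips off the pad, then pushed only on the lip at about 2–3 N in small steps. When the side picture showed the button had popped up, I stopped pushing, backed off and lifted away.

**Last checks:**
- **Tube position:** Matching the side pictures gave 47–48 mm of slide, and corner triangulation gave 44.5 mm. All are inside the 37–73 mm window.
- **Button height:** Image matching put the cap within about 0.7 mm of its starting height. Corner triangulation read 1.9 mm low, but one corner was off by 4 mm, so I trusted the image match and the orange button body showing again under the pad.
- **Force:** The largest forces I read were about 7.5 N, but I only read them at the end of each move, so a brief higher peak would not have shown.
- **Hammer, brush and tin:** I never went near them. The hammer and brush look unmoved in the last pictures; the tin was outside the frame I viewed, so I did not check it again.

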